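Gate the parts tote and tip the nuts into its corner

ROBOT

A 6-joint arm with a two-finger parallel gripper is mounted at the origin on a cart in front of the work surface, level with it; the furniture and walls round the work are solid. World frame = base frame: x ahead of the robot, y to its left, z up, the work surface at z = 0. Lengths are in mm, angles in degrees, forces in N, time in s.
With the tool pointing down it reaches from about 350 to 850 mm from the base axis. Payload 8.1 kg.
Tool frame: the origin (TCP) lies midway between the tips of the shut fingers; the grasp point (between the pads) lies 19 mm behind it; z points along the fingers, y is the direction in which the jaws open and shut (so a half turn about z gives the same grasp; the last joint's range is limited). The gripper opens to 85 mm and grips with 20 to 120 N. Pads are 22 mm wide; open, the fingers measure 114 mm over their backs; the gripper's body (76 mm by 85 mm) begins 54 mm behind the grasp point. The pads swing forward as they close: fully open they stand 13 mm farther back than shut.
Start: joints at [65.638, 7.471, 85.268, -0, 87.261, -4.893], TCP at [199.958, 565.705, 231.292] pointing down, gripper open.
Joint ranges: [-169.43, 169.43], [-51.17, 129.36], [1.28, 143.12], [-76.62, 256.62], [0, 156.53], [-152.29, 152.29]. Speed limits (degrees/s): [136.94, 136.94, 159.86, 180, 180, 180].

INTERFACE

Orientations are given as [roll, pitch, yaw] about the fixed x, y, z axes, in that order (R = Rz(yaw) Ry(pitch) Rx(roll)).
In Python, from bench import r gives the robot as it stands.
- The arm moves only by the tool carry_out, never from a script. Its argument "increments" is a list of rows, each a list of 3 entries, a list of its own where there are three numbers: the shift along the tool's x, y, z in m, then the turn, a rotation vector about the tool's x, y, z in rad, then the closure, from 0 (fully open) to 1 (shut). A call has 1 to 12 rows; each row shifts and turns the pose as measured when the row begins, along the tool's axes as they then stand; what a row does not reach is not made up. A row lasts 1/10 s, in which the tool goes at most 50 mm and 8.59 degrees, less where a joint would pass 70% of its speed; a pose out of reach is approached as far as the arm can. A call with a gripper value outside its range is refused whole. The fingers move at their own pace and stop on an object; "newtons" is the grip in N (left out, the last holds). Time passes only in rows, so rows that do not move let the fingers close. It gives the time, the measured TCP pose, the force and the opening at its end, in the units of the state.
- r.sense(): the state, without advancing time (a new reading comes with each control period).
- r.snapshot(name): name is "scene" or "top" or "wrist"; returns a dict with "image" (420x560x3 uint8, blue, green, red), "vertical_fov" (degrees; the focal length in pixels is half the picture's height over the tangent of half this angle, whatever the lens; pixels are square), "cx", "cy" (the principal point, pixels), "rvec" (rotation vector, rad) and "tvec" (3), from world to camera coordinates, as OpenCV has them. Camera axes: x right, y down, z forward; pixel columns grow to the right and rows downward; lengths in mm; the calibration is good to about 2 mm. The wrist camera is an equidistant fisheye: a pixel r from the principal point sees the ray r / f radians off the axis. A picture is of the moment at which its call begins. There is no depth.
- r.hand_in(): hands the job in, once; it reports no verdict.
The state is a dict: "time": time; "joint_pos": joint angles; "qd": joint speeds; "joint_efforts": joint torques, N m; "tool_pos": TCP position; "tcp_rot": TCP orientation; "ft_force": force on the tool from outside, world axes, zero at the start; "wrist_torque": the same for the moment, N m; "finger_gap": finger opening in mm.
Only numpy, scipy, OpenCV 4.12 (cv2) and the standard library are available. Lean on these libraries where they do the work, as an engineer would, in place of code of your own. Each camera call takes 0.05 s, during which the arm holds its last target.

TASK

Close the pouring gap of the blue parts tote: take the orange gate out of the wooden block and stand it upright, right down, in the slot at the tote's corner, while the tote stays standing on the bench. Then pick the tote up by its steel carrying bar, well clear of the bench, and tilt it towards the gated corner until all four nuts have slid together into that corner. Finish still holding the tote up and tilted like that, and leave the oil can, the blue bottle and the round tin where they are.

Things in the scene. Friction and masses are not known exactly. Their poses are not given: they have to be found in the camera images.
- tote: Blue open tote, white floor, 0.4 kg, loose; inside 180 (x) x 140 (y) mm, 4 mm walls, rims 50 mm and inner floor 8 mm above the origin (centre of the underside, at bench height while it stands; z up). A 46 mm pouring gap in the -x wall next to the +y wall. Slick inside: nuts slide from about 10 degrees; tilted 30 to 40 degrees straight at a corner they run along the walls into it.
- tote_bar (a point): Centre of the tote's steel carrying bar, 93 mm above the tote's origin: a level flat bar along the tote's y, 12 mm thick (x), 22 mm high, 156 mm long, over the middle of the tote, on a strap at each end. Axes as the tote's. About over the tote's centre of mass.
- tote_slot (a point): Middle of the gate slot, on its floor (8 mm above the tote's origin, at x -98.5, y +40 mm from it). The slot is open above, 9 mm wide (tote x), 60 mm long (tote y), with lips up to rim height (42 mm above its floor). Axes as the tote's.
- tote_corner (a point): The inside corner at the gap, on the floor: x -90, y +70 mm from the tote's origin. Nuts are to gather here. Axes as the tote's.
- tote_fl (a point): Underside of the tote at its gated corner: x -106, y +74, z 0 mm from its origin.
- tote_fr (a point): Underside corner at x -106, y -74, z 0 mm from the tote's origin.
- tote_bl (a point): Underside corner at x +94, y +74, z 0 mm from the tote's origin.
- tote_br (a point): Underside corner at x +94, y -74, z 0 mm from the tote's origin.
- gate_grip (a point): Middle of the black grip on top of the orange gate (50 g, loose): 12 mm thick (x) x 32 (y) x 28 mm high. Orange plate below it: 5 mm thick (x) x 55 wide (y) x 50 mm high, its foot 62 mm below this point. It starts upright (z up) in the block, foot 8 mm over the bench, this point 70 mm over it. Alike front and back, so a half turn does not matter.
- rack: Fixed wooden block 64 (x) x 84 (y) x 30 mm high with one slot 9 x 60 mm, 22 mm deep, in which the gate stands at the start. Origin: centre of the underside.
- nut_1: Dark hex nut, 22 x 20 x 10 mm, 15 g, loose on the tote's floor. Origin: centre of its underside.
- nut_2: Dark hex nut, 22 x 20 x 10 mm, 15 g, loose on the tote's floor. Origin: centre of its underside.
- nut_3: Dark hex nut, 22 x 20 x 10 mm, 15 g, loose on the tote's floor. Origin: centre of its underside.
- nut_4: Dark hex nut, 22 x 20 x 10 mm, 15 g, loose on the tote's floor. Origin: centre of its underside.
- oil_can: Red oil can with a thin spout, 68 mm across, 165 mm high, loose bystander. Origin: centre of the underside.
- marking_bottle: Small blue bottle with a black cap, 33 mm across, 68 mm high, loose bystander. Origin: centre of the underside.
- screw_tin: Round grey tin, 76 mm across, 50 mm high, loose bystander. Origin: centre of the underside.
There are look-alikes about, which are no part of the job. Of the things shaped like the part that bears gate_grip, the orange one is meant.

How it is judged:
By the outcome, as a careful person would: the job done as asked, in the order asked, and still so for the second after the job is handed in, while the arm keeps its last pose, push and grip.
It also fails if it takes over 61 s, if anything falls off the work surface, if the arm or the gripper's body presses on something with over 40 N, if the wrist force passes 120 N, or if a joint passes its speed limit or range.

## Working session

There is one attempt and no reset: what is moved stays moved. The work goes in short steps, Python scripts to look and compute and a tool call to move; the robot and the scene stay as the last step left them, time stands still between calls to the robot, and variables do not carry over. Pictures are saved under pics/ and viewed, and the job is handed in when it is done.

Besides the shell and the picture viewer there is one more tool, called after "Request:" as a command line: name --argument value ..., lists and objects as JSON in quotes. carry_out: Moves the arm, as the interface text tells. Its arguments: {"type":"object","properties":{"increments":{"type":"array"},"newtons":{"type":"number"}},"required":["increments"]}

```bash
mkdir -p pics; ls; cat > h.py <<'E'
from bench import r
import numpy as np, cv2
from scipy.spatial.transform import Rotation as R
def snap(n,f=None):
    s=r.snapshot(n)
    if f: cv2.imwrite('pics/'+f,s['image'])
    return s
def cam(s):
    Rm=cv2.Rodrigues(np.array(s['rvec'],float))[0]; t=np.array(s['tvec'],float).ravel()
    f=210/np.tan(np.radians(s['vertical_fov'])/2)
    return Rm,t,f
def ray(s,u,v,fish=False):
    Rm,t,f=cam(s); x=(u-s['cx']);y=(v-s['cy'])
    if fish:
        q=np.hypot(x,y);th=q/f
        d=np.array([np.sin(th)*x/max(q,1e-9),np.sin(th)*y/max(q,1e-9),np.cos(th)])
    else: d=np.array([x/f,y/f,1])
    return -Rm.T@t, Rm.T@d
def onz(s,u,v,z,fish=False):
    c,d=ray(s,u,v,fish); return c+d*(z-c[2])/d[2]
def proj(s,p,fish=False):
    Rm,t,f=cam(s); q=Rm@np.array(p,float)+t
    if fish:
        h=np.hypot(q[0],q[1]);th=np.arctan2(h,q[2]);return np.array([s['cx']+f*th*q[0]/h,s['cy']+f*th*q[1]/h])
    return np.array([s['cx']+f*q[0]/q[2],s['cy']+f*q[1]/q[2]])
E
python3 - <<'E'
from h import *
for n in ['scene','top','wrist']:
    s=snap(n,n+'0.png'); print(n,s['image'].shape,s['vertical_fov'],-cam(s)[0].T@cam(s)[1])
print(r.sense())
E
```

```text
pics
scene (420, 560, 3) 57.9877251208936 [  94.01659604 -944.31809245  669.07482144]
top (420, 560, 3) 44.62330751901645 [ 393.38232079   45.26353477 1512.97854075]
wrist (420, 560, 3) 65.70646984690485 [129.55746563 590.97901439 373.76136127]
{'time': 0.15, 'joint_pos': array([ 6.56369851e+01,  7.50778401e+00,  8.53155328e+01,  8.99087835e-04,
        8.72611603e+01, -4.89407514e+00]), 'qd': array([ 0.06271738, -0.10541299, -0.23874623,  0.0293213 , -0.01337196,
        0.00656009]), 'joint_efforts': array([ 7.85198408e-04, -5.70070732e+01, -5.01150262e+01, -2.32943676e-04,
        9.80238954e-03, -6.52296308e-05]), 'tool_pos': array([199.78454468, 565.30946954, 230.45251759]), 'tcp_rot': array([-1.79915908e+02, -8.10178643e-03,  1.60531011e+02]), 'ft_force': array([ 0.18358729, -0.33813042, -0.86025599]), 'wrist_torque': array([ 0.00344274,  0.04632941, -0.02846476]), 'finger_gap': 85.45972837499268}
```

View pics/scene0.png

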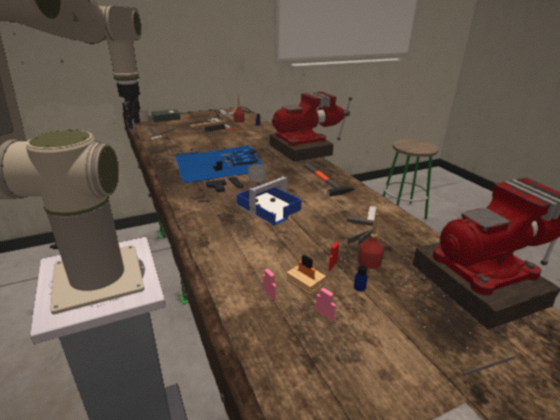

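View pics/top0.png

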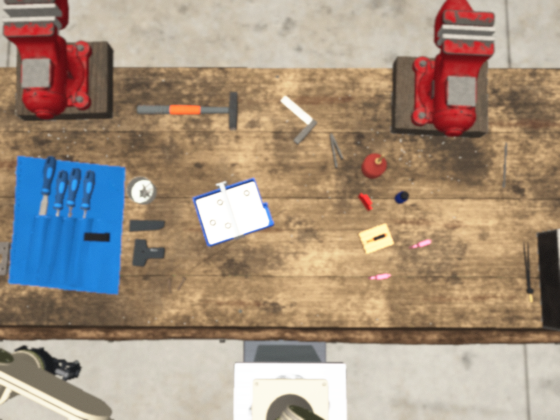

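View pics/wrist0.png

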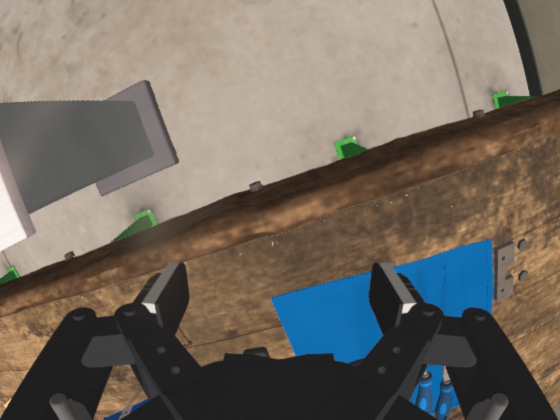

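The top view shows the tote at about (233,212), the wooden block with the gate at (376,238), the can at (374,165), the bottle at (401,197) and the tin at (143,190). I'll zoom in on these.

```bash
python3 - <<'E'
from h import *
t=cv2.imread('pics/top0.png'); s=cv2.imread('pics/scene0.png')
a=cv2.resize(t[170:255,185:280],None,fx=6,fy=6,interpolation=cv2.INTER_CUBIC)
cv2.imwrite('pics/ztote.png',a)
cv2.imwrite('pics/zrack.png',cv2.resize(t[185:265,350:440],None,fx=7,fy=7,interpolation=cv2.INTER_CUBIC))
cv2.imwrite('pics/zscene.png',cv2.resize(s[160:330,230:390],None,fx=3.5,fy=3.5,interpolation=cv2.INTER_CUBIC))
E
```

```text
(no output)
```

View pics/ztote.png

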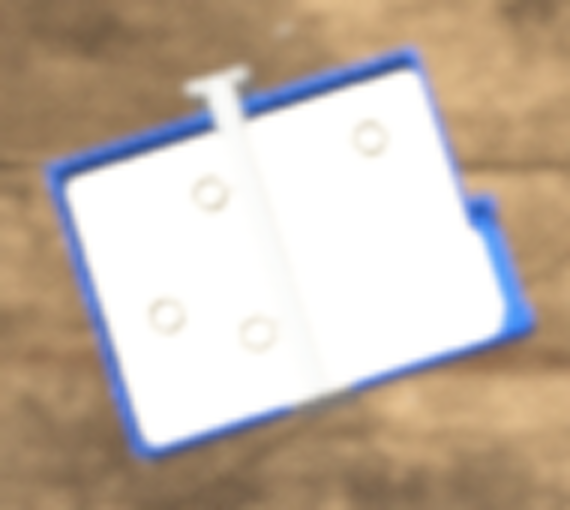

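View pics/zrack.png

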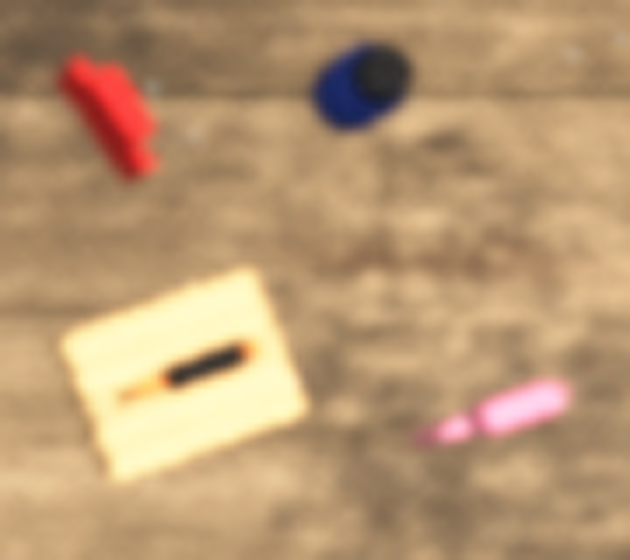

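View pics/zscene.png

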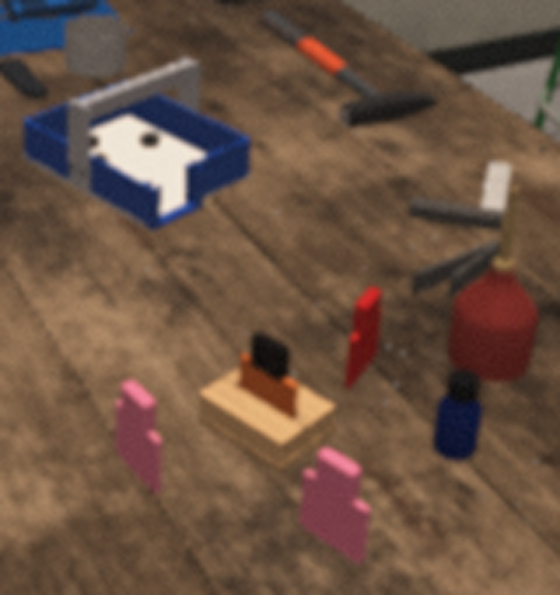

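The scene view confirms the orange gate stands in the block and the red and pink ones are look-alikes. In the top view the tote's gap is on its right side, with the gated corner at about pixel (273,224). I'll measure with masks.

```bash
python3 - <<'E'
from h import *
s=snap('top'); im=s['image']; hsv=cv2.cvtColor(im,cv2.COLOR_BGR2HSV)
def big(m,box):
    z=np.zeros_like(m); x0,x1,y0,y1=box; z[y0:y1,x0:x1]=m[y0:y1,x0:x1]
    c=max(cv2.findContours(z,0,cv2.CHAIN_APPROX_NONE)[0],key=cv2.contourArea); return c
mb=cv2.inRange(hsv,(105,110,60),(125,255,255))
c=big(mb,(185,285,170,255)); rect=cv2.minAreaRect(c); b=cv2.boxPoints(rect)
print('tote box px',b); w=np.array([onz(s,*p,50)[:2] for p in b]); print(w.round(1), np.linalg.norm(np.diff(w,axis=0),axis=1), w.mean(0))
for i in range(3): d=w[i+1]-w[i]; print(np.degrees(np.arctan2(d[1],d[0])))
mr=cv2.inRange(hsv,(12,40,190),(30,150,255))
c=big(mr,(350,400,215,260)); rect=cv2.minAreaRect(c); b=cv2.boxPoints(rect)
w=np.array([onz(s,*p,30)[:2] for p in b]); print('rack',b,w.round(1),np.linalg.norm(np.diff(w,axis=0),axis=1), w.mean(0))
for i in range(3): d=w[i+1]-w[i]; print(np.degrees(np.arctan2(d[1],d[0])))
mk=cv2.inRange(hsv,(0,0,0),(180,255,70)); c=big(mk,(360,392,225,252)); print(cv2.minAreaRect(c), onz(s,*cv2.minAreaRect(c)[0],84))
E
```

```text
tote box px [[262.72586 203.12137]
 [271.03146 202.33035]
 [273.3146  226.30338]
 [265.009   227.09439]]
[[606.   80.9]
 [608.4  56.9]
 [538.9  50. ]
 [536.5  73.8]] [24.09934233 69.89060912 23.96085051] [572.44432362  65.37818169]
-84.24172427012205
-174.2997497534647
95.7368023870566
rack [[350. 220.]
 [396. 220.]
 [396. 259.]
 [350. 259.]] [[ 560.4 -173.4]
 [ 561.  -307.3]
 [ 447.7 -304.6]
 [ 447.1 -171.9]] [133.93539682 113.31070368 132.69824594] [ 504.04341225 -239.27576254]
-89.73158558228535
178.61464716471795
90.28468630003287
((376.0, 238.0), (0.0, 0.0), 0.0) [ 504.00104231 -237.37989213   84.        ]
```

```bash
cat >> h.py <<'E'
def plan(pos,rpy,n=None,nd=(4,4)):
    st=r.sense(); p=np.array(st['tool_pos']); Rc=R.from_euler('xyz',st['tcp_rot'],degrees=True)
    pt=np.array(pos,float); Rt=R.from_euler('xyz',rpy,degrees=True)
    dv=(Rc.inv()*Rt).as_rotvec(); ang=np.degrees(np.linalg.norm(dv))
    if n is None: n=int(np.ceil(max(np.linalg.norm(pt-p)/45,ang/8,1)))
    print('from',p.round(1),st['tcp_rot'].round(1),'dist',np.linalg.norm(pt-p).round(1),'ang',ang.round(1),'n',n)
    for i in range(n):
        Ri=Rc*R.from_rotvec(dv*i/n); d=Ri.inv().apply((pt-p)/n)/1000
        print([d.round(nd[0]).tolist(),(dv/n).round(nd[1]).tolist()])
E
python3 - <<'E'
from h import *
plan((640,190,270),(180,0,197))
E
```

```text
from [199.8 565.4 230.6] [-179.9   -0.   160.5] dist 579.8 ang 36.5 n 13
[[-0.0415, -0.0159, -0.003], [-0.0001, -0.0, -0.049]]
[[-0.0407, -0.018, -0.003], [-0.0001, -0.0, -0.049]]
[[-0.0398, -0.0199, -0.003], [-0.0001, -0.0, -0.049]]
[[-0.0388, -0.0219, -0.003], [-0.0001, -0.0, -0.049]]
[[-0.0377, -0.0237, -0.003], [-0.0001, -0.0, -0.049]]
[[-0.0364, -0.0255, -0.003], [-0.0001, -0.0, -0.049]]
[[-0.0352, -0.0273, -0.003], [-0.0001, -0.0, -0.049]]
[[-0.0338, -0.029, -0.003], [-0.0001, -0.0, -0.049]]
[[-0.0323, -0.0306, -0.003], [-0.0001, -0.0, -0.049]]
[[-0.0308, -0.0321, -0.003], [-0.0001, -0.0, -0.049]]
[[-0.0292, -0.0336, -0.003], [-0.0001, -0.0, -0.049]]
[[-0.0275, -0.035, -0.003], [-0.0001, -0.0, -0.049]]
[[-0.0257, -0.0363, -0.003], [-0.0001, -0.0, -0.049]]
```

Request:
carry_out --increments '[[[-0.041, -0.016, -0.003], [0, 0, -0.05], 0], [[-0.041, -0.018, -0.003], [0, 0, -0.05], 0], [[-0.04, -0.02, -0.003], [0, 0, -0.05], 0], [[-0.039, -0.022, -0.003], [0, 0, -0.05], 0], [[-0.038, -0.024, -0.003], [0, 0, -0.05], 0], [[-0.036, -0.026, -0.003], [0, 0, -0.05], 0], [[-0.035, -0.027, -0.003], [0, 0, -0.05], 0], [[-0.034, -0.029, -0.003], [0, 0, -0.05], 0], [[-0.032, -0.031, -0.003], [0, 0, -0.05], 0], [[-0.031, -0.032, -0.003], [0, 0, -0.05], 0], [[-0.029, -0.034, -0.003], [0, 0, -0.05], 0], [[-0.027, -0.035, -0.003], [0, 0, -0.05], 0]]'

```text
time: 1.4
tool_pos: [620.8, 214.9, 264.1]
tcp_rot: [-180.0, -0.3, -163.1]
ft_force: [1.0, 0.9, -0.3]
finger_gap: 85.5
```

```bash
python3 - <<'E'
from h import *
s=snap('wrist','w1.png')
st=r.sense();print(st['tool_pos'],st['tcp_rot'],st['joint_pos'].round(1),st['time'])
import pickle;pickle.dump(s,open('w1.pkl','wb'))
E
```

```text
[625.24990859 209.20549997 263.57009613] [-179.75695996   -0.21162183 -163.17992387] [ 14.2  16.3  71.9  -0.3  92.  -92.6] 1.45
```

View pics/w1.png

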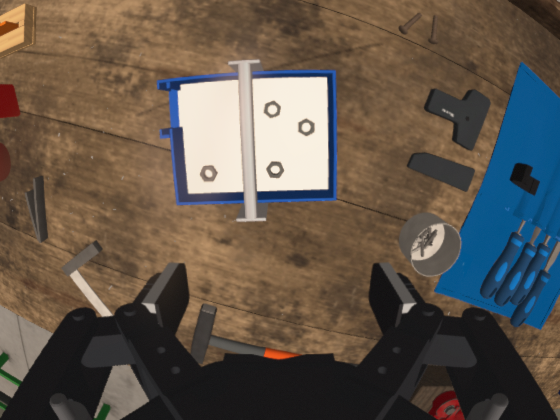

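The wrist view shows the tote centred near (255,138), the bar from (245,62) to (251,220), and the slot at the left edge, around (165,83–134). I'll retake it now that the arm is still, and zoom in.

```bash
python3 - <<'E'
from h import *
import pickle
s=snap('wrist','w2.png');s=snap('wrist','w2.png');pickle.dump(s,open('w2.pkl','wb'))
print(r.sense()['tool_pos'])
cv2.imwrite('pics/w2z.png',cv2.resize(s['image'][40:240,140:360],None,fx=3.5,fy=3,interpolation=cv2.INTER_CUBIC)[:600])
hsv=cv2.cvtColor(s['image'],cv2.COLOR_BGR2HSV)
m=cv2.inRange(hsv,(105,120,40),(130,255,255)); z=np.zeros_like(m); z[40:240,150:360]=m[40:240,150:360]
cv2.imwrite('pics/w2m.png',cv2.resize(z[40:240,140:360],None,fx=3.5,fy=3))
E
```

```text
[621.26372505 213.73859143 263.16682021]
```

View pics/w2z.png

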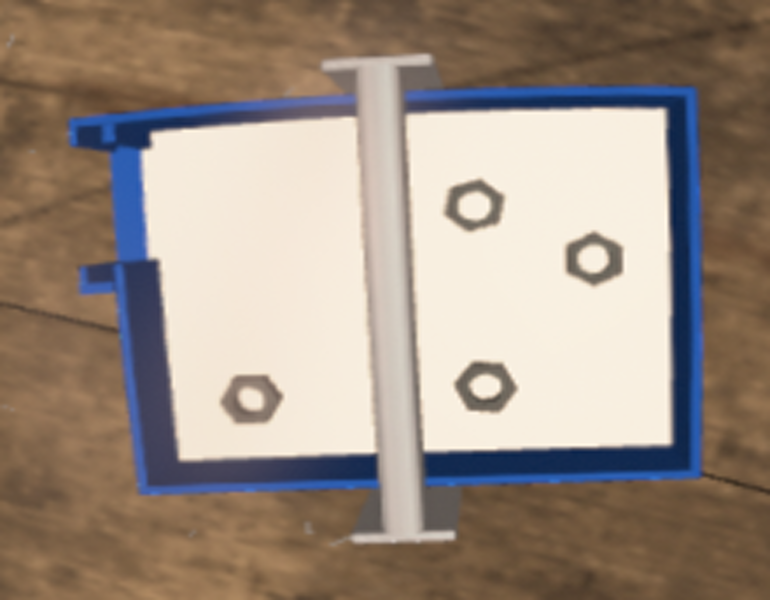

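View pics/w2m.png

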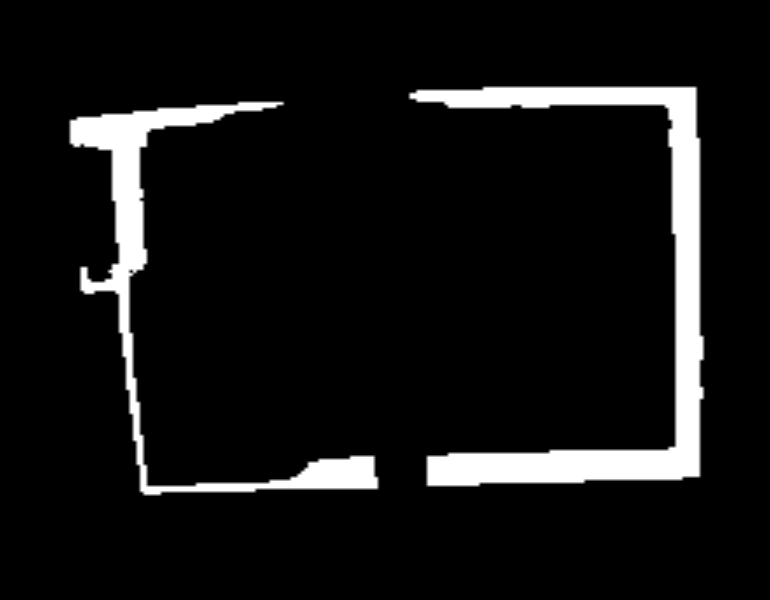

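```bash
cat > fit.py <<'E'
from h import *
def fit(loc,w):
    loc=np.array(loc,float);w=np.array(w,float)
    a=loc-loc.mean(0);b=w-w.mean(0)
    th=np.arctan2((a[:,0]*b[:,1]-a[:,1]*b[:,0]).sum(),(a*b).sum())
    M=np.array([[np.cos(th),-np.sin(th)],[np.sin(th),np.cos(th)]])
    t=w.mean(0)-M@loc.mean(0); return np.degrees(th),t,(w-(loc@M.T+t)),M
E
python3 - <<'E'
from fit import *
import pickle
s=pickle.load(open('w2.pkl','rb'))
px=lambda x,y:(140+x/3.5-.35,40+y/3-.33)
W=[onz(s,*px(*p),50,True)[:2] for p in [(697,88),(700,478),(141,492),(70,120)]]
th,t,res,M=fit([(94,74),(94,-74),(-94,-74),(-106,74)],W)
print('tote',th,t,'res',res.round(1))
for p in [(378,62),(404,540)]: print('bar end',onz(s,*px(*p),104,True)[:2].round(1))
print('bar model', (M@[0,78]+t).round(1),(M@[0,-78]+t).round(1))
print('slot',M@[-98.5,40]+t,'bar',t,'lip ex', (M.T@(onz(s,*px(80,280),50,True)[:2]-t)).round(1))
# gate approx
g=onz(s,12,30,30,True);print('rack approx',g)
E
```

```text
tote 108.47780351526585 [583.81912333 173.51452776] res [[ 0.8 -0.2]
 [-0.2 -0.8]
 [-1.4  0.4]
 [ 0.8  0.5]]
bar end [511.8 149.4]
bar end [657.  197.9]
bar model [509.8 148.8] [657.8 198.2]
slot [577.09958216  67.41505667] bar [583.81912333 173.51452776] lip ex [-106.1   11.4]
rack approx [ 508.30615004 -235.3426806    30.        ]
```

```bash
python3 - <<'E'
from h import *
plan((506,-240,240),(180,0,111),12)
E
```

```text
from [621.3 213.7 263.2] [-179.9   -0.3 -163.4] dist 468.7 ang 85.6 n 12
[[0.02, -0.0335, 0.0021], [-0.0004, -0.0003, 0.1244]]
[[0.0157, -0.0357, 0.0021], [-0.0004, -0.0003, 0.1244]]
[[0.0111, -0.0374, 0.002], [-0.0004, -0.0003, 0.1244]]
[[0.0064, -0.0385, 0.002], [-0.0004, -0.0003, 0.1244]]
[[0.0016, -0.039, 0.002], [-0.0004, -0.0003, 0.1244]]
[[-0.0033, -0.0389, 0.002], [-0.0004, -0.0003, 0.1244]]
[[-0.0081, -0.0382, 0.002], [-0.0004, -0.0003, 0.1244]]
[[-0.0128, -0.0369, 0.002], [-0.0004, -0.0003, 0.1244]]
[[-0.0172, -0.035, 0.002], [-0.0004, -0.0003, 0.1244]]
[[-0.0215, -0.0326, 0.0019], [-0.0004, -0.0003, 0.1244]]
[[-0.0253, -0.0297, 0.0019], [-0.0004, -0.0003, 0.1244]]
[[-0.0288, -0.0263, 0.0019], [-0.0004, -0.0003, 0.1244]]
```

Request:
carry_out --increments '[[[0.02, -0.033, 0.002], [0, 0, 0.125], 0], [[0.016, -0.036, 0.002], [0, 0, 0.125], 0], [[0.011, -0.037, 0.002], [0, 0, 0.125], 0], [[0.006, -0.039, 0.002], [0, 0, 0.125], 0], [[0.002, -0.039, 0.002], [0, 0, 0.125], 0], [[-0.003, -0.039, 0.002], [0, 0, 0.125], 0], [[-0.008, -0.038, 0.002], [0, 0, 0.125], 0], [[-0.013, -0.037, 0.002], [0, 0, 0.125], 0], [[-0.017, -0.035, 0.002], [0, 0, 0.125], 0], [[-0.022, -0.033, 0.002], [0, 0, 0.125], 0], [[-0.025, -0.03, 0.002], [0, 0, 0.125], 0], [[-0.029, -0.026, 0.002], [0, 0, 0.125], 0]]'

```text
time: 2.75
tool_pos: [485.4, -235.8, 236.7]
tcp_rot: [-179.7, -0.3, 108.1]
ft_force: [0.6, 0.1, -0.4]
finger_gap: 85.4
```

Request:
carry_out --increments '[[[0, 0, 0], [0, 0, 0], 0], [[0, 0, 0], [0, 0, 0], 0]]'

```text
time: 2.95
tool_pos: [483.4, -238.1, 236.0]
tcp_rot: [-179.6, -0.3, 107.7]
ft_force: [0.4, -0.1, -0.3]
finger_gap: 85.6
```

```bash
python3 - <<'E'
from h import *
s=snap('wrist','w3.png')
st=r.sense();print(st['tool_pos'],st['tcp_rot'],st['joint_pos'].round(1),st['time'])
import pickle;pickle.dump(s,open('w3.pkl','wb'))
E
```

```text
[ 483.45388847 -237.88497302  235.99197743] [-179.56874755   -0.27233486  107.70452813] [-31.6  -1.6  94.2  -0.1  87.9 -49.3] 3.0
```

View pics/w3.png

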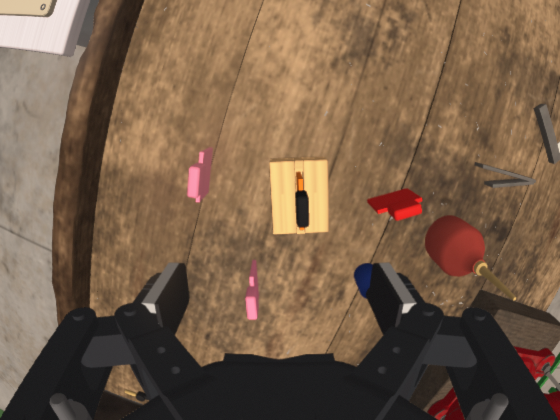

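The gate's grip top is at about (302,208) in the block (271–328, 159–235). A pink look-alike is at (252,290) and the bottle at (366,280), both near the fingers' path.

```bash
python3 - <<'E'
from fit import *
import pickle
s=pickle.load(open('w3.pkl','rb'));im=s['image']
cv2.imwrite('pics/w3z.png',cv2.resize(im[150:245,255:345],None,fx=6,fy=6,interpolation=cv2.INTER_CUBIC))
hsv=cv2.cvtColor(im,cv2.COLOR_BGR2HSV)
m=cv2.inRange(hsv,(0,0,0),(180,255,60));z=np.zeros_like(m);z[180:232,288:316]=m[180:232,288:316]
c=max(cv2.findContours(z,0,cv2.CHAIN_APPROX_NONE)[0],key=cv2.contourArea);print(cv2.minAreaRect(c),cv2.boundingRect(c))
for nm,p,zz in [('pink2 top',(252,305),84-8),('pink2 foot',(254,265),10),('bottle',(365,280),0),('bottle cap',(385,277),68),('red',(400,205),30),('pink1',(195,185),76)]:
    print(nm,onz(s,*p,zz,True)[:2].round(0))
for p in [(302,208),(302,190),(302,228)]: print(onz(s,*p,84,True)[:2].round(1))
E
```

```text
((301.5, 208.5), (35.0, 11.0), 90.0) (296, 191, 12, 36)
pink2 top [ 493. -370.]
pink2 foot [ 486. -354.]
bottle [ 637. -337.]
bottle cap [ 627. -297.]
red [ 625. -220.]
pink1 [ 402. -256.]
[ 507.8 -244.5]
[ 502.1 -227.9]
[ 514.3 -263.7]
```

View pics/w3z.png

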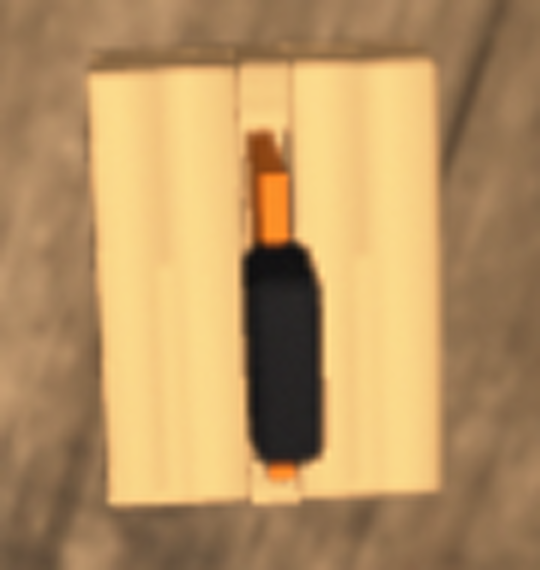

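```bash
python3 - <<'E'
from fit import *
import pickle
s=pickle.load(open('w3.pkl','rb'))
px=lambda x,y:(255+x/6-.42,150+y/6-.42)
q=lambda x,y,z:onz(s,*px(x,y),z,True)[:2]
W=[q(88,70,30),q(435,58,30),q(440,490,30),q(108,505,30)]
th,t,res,M=fit([(-32,42),(32,42),(32,-42),(-32,-42)],W);print(th,t,res.round(1))
W=[q(250,278,84),q(317,278,84),q(322,460,84),q(254,462,84)]
th,t,res,M=fit([(-6,16),(6,16),(6,-16),(-6,-16)],W);print('grip',th,t,res.round(1))
print('slot px edges', q(240,62,30),q(292,62,30),q(254,500,30),q(300,500,30))
st=r.sense();Rc=R.from_euler('xyz',st['tcp_rot'],degrees=True);print('xdir',Rc.as_matrix().round(3))
E
```

```text
20.190828780974694 [ 509.45828957 -247.91485913] [[ 0.5  0.1]
 [-0.4 -0.4]
 [-0.1  0.2]
 [-0.   0. ]]
grip 20.019060346477065 [ 509.0551496  -247.65288256] [[ 0.8 -0.3]
 [-0.4 -1.2]
 [-0.7  0.5]
 [ 0.2  1. ]]
slot px edges [ 491.12580285 -209.66357062] [ 500.07343134 -206.74764961] [ 520.26184387 -288.81590737] [ 528.70572164 -286.14175174]
xdir [[-0.304  0.953 -0.009]
 [ 0.953  0.304  0.002]
 [ 0.005 -0.008 -1.   ]]
```

```bash
python3 - <<'E'
from h import *
plan((509.2,-247.8,130),(180,0,110.1),4)
E
```

```text
from [ 483.5 -237.9  236. ] [-179.6   -0.3  107.7] dist 109.5 ang 2.4 n 4
[[-0.0044, 0.0056, 0.0264], [-0.0019, -0.0012, -0.0104]]
[[-0.0045, 0.0055, 0.0265], [-0.0019, -0.0012, -0.0104]]
[[-0.0045, 0.0054, 0.0265], [-0.0019, -0.0012, -0.0104]]
[[-0.0045, 0.0053, 0.0265], [-0.0019, -0.0012, -0.0104]]
```

Request:
carry_out --increments '[[[-0.0045, 0.0055, 0.0265], [-0.002, -0.001, -0.0105], 0], [[-0.0045, 0.0055, 0.0265], [-0.002, -0.001, -0.0105], 0], [[-0.0045, 0.0055, 0.0265], [-0.002, -0.001, -0.0105], 0], [[-0.0045, 0.0055, 0.0265], [-0.002, -0.001, -0.0105], 0], [[0, 0, 0], [0, 0, 0], 0], [[0, 0, 0], [0, 0, 0], 0]]'

```text
time: 3.6
tool_pos: [515.0, -238.6, 129.9]
tcp_rot: [179.7, 0.1, 111.2]
ft_force: [0.7, -0.2, 0.2]
finger_gap: 85.5
```

```bash
python3 - <<'E'
from h import *
s=snap('wrist','w4.png')
plan((509.2,-247.8,51),(180,0,110.1),4)
E
```

```text
from [ 514.8 -238.5  129.8] [1.797e+02 1.000e-01 1.112e+02] dist 79.5 ang 1.1 n 4
[[-0.0016, -0.0023, 0.0197], [0.0013, 0.0002, 0.0048]]
[[-0.0017, -0.0022, 0.0197], [0.0013, 0.0002, 0.0048]]
[[-0.0017, -0.0022, 0.0197], [0.0013, 0.0002, 0.0048]]
[[-0.0017, -0.0022, 0.0197], [0.0013, 0.0002, 0.0048]]
```

View pics/w4.png

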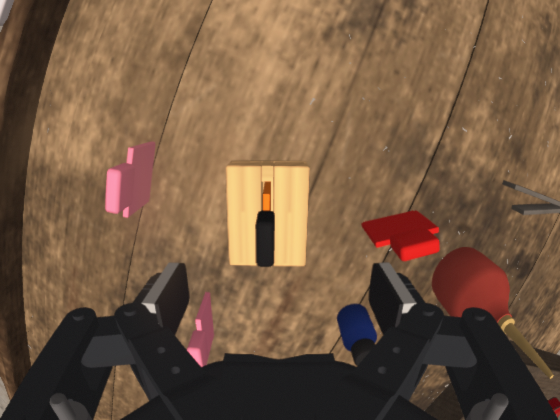

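The grip at (265,240) is left of the jaw centreline, which agrees with the computed offset of about 9 mm. I'll correct laterally, then descend.

Request:
carry_out --increments '[[[-0.0035, -0.0045, 0.01], [0.002, 0, 0.01], 0], [[-0.0035, -0.0045, 0.01], [0.002, 0, 0.01], 0], [[0, 0, 0], [0, 0, 0], 0], [[0, 0, 0], [0, 0, 0], 0]]'

```text
time: 4.05
tool_pos: [510.4, -249.6, 112.6]
tcp_rot: [179.7, 0.3, 110.0]
ft_force: [0.2, -0.5, 0.8]
finger_gap: 85.3
```

```bash
python3 - <<'E'
from h import *
plan((509.2,-247.8,51),(180,0,110.1),4)
E
```

```text
from [ 510.4 -249.6  112.6] [179.7   0.3 110. ] dist 61.7 ang 0.4 n 4
[[0.0006, -0.0002, 0.0154], [0.0012, 0.0015, -0.0005]]
[[0.0006, -0.0002, 0.0154], [0.0012, 0.0015, -0.0005]]
[[0.0006, -0.0002, 0.0154], [0.0012, 0.0015, -0.0005]]
[[0.0005, -0.0001, 0.0154], [0.0012, 0.0015, -0.0005]]
```

Request:
carry_out --increments '[[[0.0005, 0, 0.015], [0.001, 0.0015, 0], 0], [[0.0005, 0, 0.015], [0.001, 0.0015, 0], 0], [[0.0005, 0, 0.015], [0.001, 0.0015, 0], 0], [[0.0005, 0, 0.014], [0.001, 0.0015, 0], 0], [[0, 0, 0], [0, 0, 0], 0], [[0, 0, 0], [0, 0, 0], 0]]'

```text
time: 4.65
tool_pos: [508.8, -247.4, 47.1]
tcp_rot: [-179.9, -0.1, 109.9]
ft_force: [0.4, -0.2, 0.5]
finger_gap: 85.5
```

```bash
python3 - <<'E'
from h import *
plan((509.2,-247.8,51),(180,0,110.1),1)
E
```

```text
from [ 508.8 -247.4   47.1] [-1.799e+02 -1.000e-01  1.099e+02] dist 3.9 ang 0.2 n 1
[[-0.0005, 0.0002, -0.0039], [-0.0009, -0.0024, -0.0027]]
```

Request:
carry_out --increments '[[[0, 0, -0.004], [0, 0, 0], 0.5], [[0, 0, 0], [0, 0, 0], 1], [[0, 0, 0], [0, 0, 0], 1], [[0, 0, 0], [0, 0, 0], 1], [[0, 0, 0], [0, 0, 0], 1], [[0, 0, 0], [0, 0, 0], 1], [[0, 0, 0], [0, 0, 0], 1], [[0, 0, 0], [0, 0, 0], 1]]' --newtons 40

```text
time: 5.45
tool_pos: [510.6, -248.3, 54.1]
tcp_rot: [179.9, 0.1, 110.0]
ft_force: [0.1, 0.3, 0.0]
finger_gap: 11.5
```

Request:
carry_out --increments '[[[0, 0, -0.02], [0, 0, 0], 1], [[0, 0, -0.03], [0, 0, 0], 1], [[0, 0, -0.03], [0, 0, 0], 1], [[0, 0, -0.03], [0, 0, 0], 1], [[0, 0, 0], [0, 0, 0], 1]]'

```text
time: 5.95
tool_pos: [508.5, -247.2, 165.3]
tcp_rot: [-179.9, -0.2, 110.0]
ft_force: [0.9, -0.3, -0.1]
finger_gap: 11.3
```

```bash
python3 - <<'E'
from h import *
s=snap('wrist','w5.png')
plan((578,68,170),(180,0,198.5),12)
E
```

```text
from [ 507.5 -246.6  162.9] [-179.8   -0.3  110. ] dist 322.5 ang 88.5 n 12
[[0.0226, 0.0145, -0.0005], [0.0001, -0.0006, -0.1288]]
[[0.0206, 0.0173, -0.0005], [0.0001, -0.0006, -0.1288]]
[[0.0182, 0.0198, -0.0005], [0.0001, -0.0006, -0.1288]]
[[0.0155, 0.0219, -0.0006], [0.0001, -0.0006, -0.1288]]
[[0.0126, 0.0237, -0.0006], [0.0001, -0.0006, -0.1288]]
[[0.0094, 0.0252, -0.0006], [0.0001, -0.0006, -0.1288]]
[[0.0061, 0.0262, -0.0006], [0.0001, -0.0006, -0.1288]]
[[0.0027, 0.0267, -0.0006], [0.0001, -0.0006, -0.1288]]
[[-0.0008, 0.0269, -0.0006], [0.0001, -0.0006, -0.1288]]
[[-0.0042, 0.0265, -0.0006], [0.0001, -0.0006, -0.1288]]
[[-0.0076, 0.0258, -0.0006], [0.0001, -0.0006, -0.1288]]
[[-0.0108, 0.0246, -0.0006], [0.0001, -0.0006, -0.1288]]
```

View pics/w5.png

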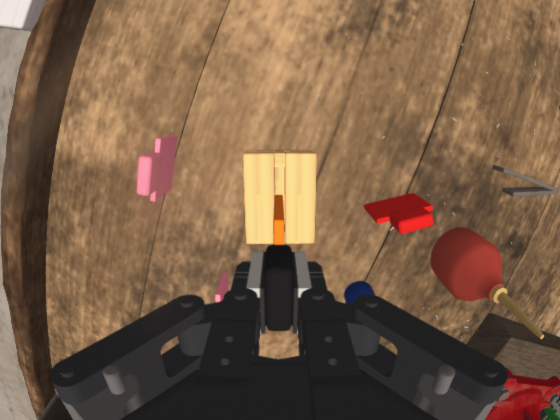

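The gate is held and out of the block: the orange plate shows at (279,220) and the grip between the pads at (280,285). Next I carry it to above the slot.

Request:
carry_out --increments '[[[0.022, 0.015, -0.0005], [0, 0, -0.129], 1], [[0.02, 0.017, -0.0005], [0, 0, -0.129], 1], [[0.018, 0.02, -0.0005], [0, 0, -0.129], 1], [[0.015, 0.022, -0.0005], [0, 0, -0.129], 1], [[0.013, 0.024, -0.0005], [0, 0, -0.129], 1], [[0.009, 0.025, -0.0005], [0, 0, -0.129], 1], [[0.006, 0.026, -0.0005], [0, 0, -0.129], 1], [[0.003, 0.027, -0.0005], [0, 0, -0.129], 1], [[-0.001, 0.027, -0.0005], [0, 0, -0.129], 1], [[-0.004, 0.026, -0.0005], [0, 0, -0.129], 1], [[-0.008, 0.025, -0.0005], [0, 0, -0.125], 1], [[0, 0, 0], [0, 0, 0], 1]]'

```text
time: 7.2
tool_pos: [558.9, 52.9, 148.8]
tcp_rot: [179.0, -1.7, -165.8]
ft_force: [0.1, -1.0, -1.0]
finger_gap: 11.8
```

```bash
python3 - <<'E'
from h import *
plan((578,68,150),(180,0,198.5),2)
E
```

```text
from [558.9  52.9 148.8] [ 179.    -1.7 -165.8] dist 24.4 ang 4.7 n 2
[[-0.0111, 0.005, -0.0008], [0.0092, -0.0142, -0.0375]]
[[-0.0113, 0.0046, -0.0007], [0.0092, -0.0142, -0.0375]]
```

Request:
carry_out --increments '[[[-0.011, 0.005, -0.001], [0.009, -0.014, -0.0375], 1], [[-0.011, 0.005, -0.001], [0.009, -0.014, -0.0375], 1], [[0, 0, 0], [0, 0, 0], 1], [[0, 0, 0], [0, 0, 0], 1]]'

```text
time: 7.6
tool_pos: [577.2, 68.3, 146.9]
tcp_rot: [-180.0, -0.2, -161.4]
ft_force: [0.7, -0.7, -0.1]
finger_gap: 11.5
```

```bash
python3 - <<'E'
from h import *
import pickle
s=snap('wrist','w6.png');pickle.dump(s,open('w6.pkl','wb'))
plan((578,68,150),(180,0,198.5),1)
cv2.imwrite('pics/w6z.png',cv2.resize(s['image'][120:320,200:420],None,fx=3.5,fy=3,interpolation=cv2.INTER_CUBIC))
E
```

```text
from [577.3  68.2 147. ] [-180.    -0.2 -161.4] dist 3.1 ang 0.2 n 1
[[-0.0006, -0.0004, -0.003], [-0.0005, -0.0029, 0.002]]
```

View pics/w6.png

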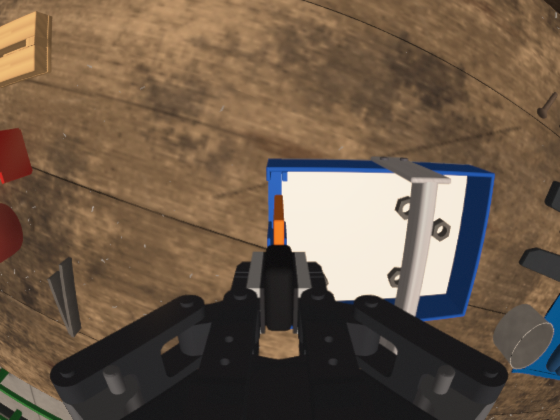

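View pics/w6z.png

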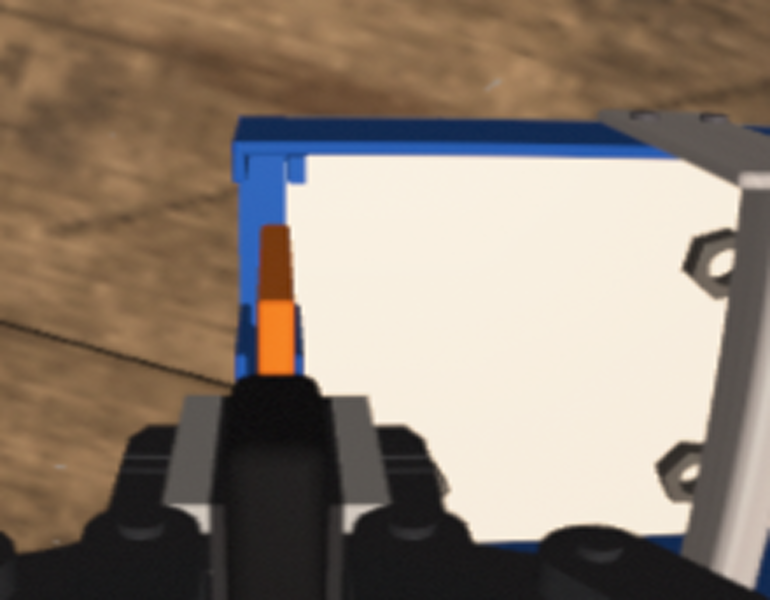

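The wrist view shows the gate's plate at (279,215) over the slot channel on the tote's left edge; the +y end of the slot is at about (277,172). I'll check alignment.

```bash
python3 - <<'E'
from fit import *
import pickle
s=pickle.load(open('w6.pkl','rb'))
px=lambda x,y:(200+x/3.5-.36,120+y/3-.33)
q=lambda x,y,z:onz(s,*px(x,y),z,True)[:2]
c=np.radians(108.48);M=np.array([[np.cos(c),-np.sin(c)],[np.sin(c),np.cos(c)]]);t=np.array([583.82,173.51])
L=lambda w:(M.T@(w-t)).round(1)
print('slot end L/R',L(q(248,157,50)),L(q(288,157,50)))
print('fl rim outer',L(q(234,143,50)),'outer wall top right pt',L(q(600,157,50)))
print('foot front L/R',L(q(262,227,101)),L(q(289,227,101)),'plate top edge',L(q(258,302,151)),L(q(296,302,151)))
print('tcp',L(np.array([577.3,68.2])))
E
```

```text
slot end L/R [-103.1   69.5] [-94.5  69.5]
fl rim outer [-106.   73.] outer wall top right pt [-25.7  70.4]
foot front L/R [-99.4  64.5] [-94.8  64.5] plate top edge [-99.3  65.7] [-94.4  65.7]
tcp [-97.8  39.6]
```

Request:
carry_out --increments '[[[0.0005, -0.0005, 0.014], [0, -0.002, 0.001], 1], [[0.0005, -0.0005, 0.014], [0, -0.002, 0.001], 1], [[0, -0.0005, 0.01], [0, 0, 0], 1], [[0, 0, 0], [0, 0, 0], 1], [[0, 0, 0], [0, 0, 0], 1]]'

```text
time: 8.15
tool_pos: [575.4, 64.4, 104.2]
tcp_rot: [-180.0, -0.1, -161.7]
ft_force: [0.1, -0.1, -0.3]
finger_gap: 11.5
```

```bash
python3 - <<'E'
from fit import *
import pickle
s=snap('wrist');pickle.dump(s,open('w7.pkl','wb'))
st=r.sense();print(st['tool_pos'],st['tcp_rot'])
c=np.radians(108.48);M=np.array([[np.cos(c),-np.sin(c)],[np.sin(c),np.cos(c)]]);t=np.array([583.82,173.51])
print(M.T@(st['tool_pos'][:2]-t))
cv2.imwrite('pics/w7z.png',cv2.resize(s['image'][120:270,220:340],None,fx=5,fy=4,interpolation=cv2.INTER_CUBIC))
E
```

```text
[575.33022234  64.37633618 104.08783271] [-1.79999727e+02 -6.81959706e-02 -1.61722152e+02]
[-100.81508087   42.64448818]
```

View pics/w7z.png

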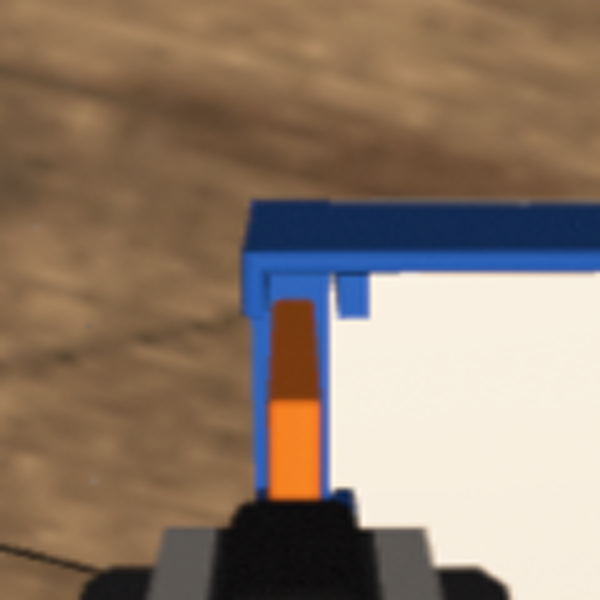

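```bash
python3 - <<'E'
from fit import *
import pickle
s=pickle.load(open('w7.pkl','rb'))
px=lambda x,y:(220+x/5-.4,120+y/4-.375)
q=lambda x,y,z:onz(s,*px(x,y),z,True)[:2]
c=np.radians(108.48);M=np.array([[np.cos(c),-np.sin(c)],[np.sin(c),np.cos(c)]]);t=np.array([583.82,173.51])
L=lambda w:(M.T@(w-t)).round(1)
print('slot end',L(q(266,272,50)),L(q(337,272,50)),'outer',L(q(243,252,50)))
print('foot',L(q(273,301,58)),L(q(314,301,58)),'top',L(q(269,402,108)),L(q(320,402,108)))
E
```

```text
slot end [-103.5   70.2] [-94.6  70.2] outer [-106.3   73.4]
foot [-102.6   67.6] [-97.6  67.6] top [-102.3   68.7] [-97.6  68.7]
```

Request:
carry_out --increments '[[[0, 0.001, 0], [0, 0, 0], 1], [[0, 0, 0], [0, 0, 0], 1], [[0, 0, 0], [0, 0, 0], 1]]'

```text
time: 8.5
tool_pos: [575.8, 65.5, 105.3]
tcp_rot: [-180.0, 0.0, -161.7]
ft_force: [-0.4, -0.5, -0.2]
finger_gap: 11.6
```

```bash
cat > tl.py <<'E'
from fit import *
c=np.radians(108.48);M=np.array([[np.cos(c),-np.sin(c)],[np.sin(c),np.cos(c)]]);t=np.array([583.82,173.51])
def tl():
    st=r.sense();print('tote-frame',(M.T@(st['tool_pos'][:2]-t)).round(2),st['tool_pos'].round(1),st['tcp_rot'].round(2),'F',st['ft_force'].round(1),'gap',st['finger_gap'].round(1),'t',st['time'])
E
python3 -c "
from tl import *
tl()"
```

```text
Traceback (most recent call last):
  File "tl.py", line 4, in tl
    st=r.sense();print('tote-frame',(M.T@(st['tool_pos'][:2]-t)).round(2),st['tool_pos'].round(1),st['tcp_rot'].round(2),'F',st['ft_force'].round(1),'gap',st['finger_gap'].round(1),'t',st['time'])
                                                                                                                                                           ^^^^^^^^^^^^^^^^^^^^^^
AttributeError: 'float' object has no attribute 'round'
```

Request:
carry_out --increments '[[[0, 0, 0.007], [0, 0, 0], 1], [[0, 0, 0.007], [0, 0, 0], 1], [[0, 0, 0], [0, 0, 0], 1], [[0, 0, 0], [0, 0, 0], 1]]'

```text
time: 8.9
tool_pos: [576.2, 65.7, 90.6]
tcp_rot: [-180.0, 0.1, -161.7]
ft_force: [0.1, -0.4, -0.4]
finger_gap: 11.0
```

```bash
sed -i "s/st\['finger_gap'\].round(1)/round(st['finger_gap'],1)/" tl.py; python3 -c "
from tl import *
tl()
s=snap('wrist')
cv2.imwrite('pics/w8z.png',cv2.resize(s['image'][120:270,220:340],None,fx=5,fy=4,interpolation=cv2.INTER_CUBIC))"
```

```text
tote-frame [-99.86  41.37] [576.2  65.7  90.6] [-1.7995e+02  9.0000e-02 -1.6170e+02] F [ 0.1 -0.4 -0.4] gap 11.0 t 8.9
```

View pics/w8z.png

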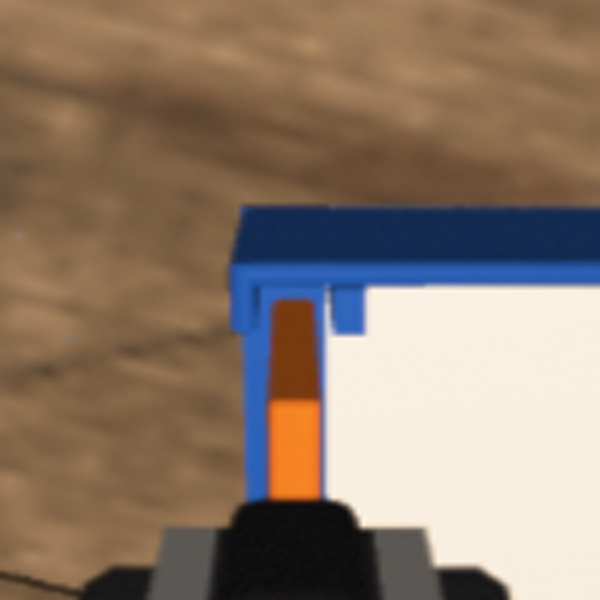

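The foot has entered the slot between the lips, at (273–318, 300) in the zoom, and no force shows. I'll go on down.

Request:
carry_out --increments '[[[0, 0, 0.009], [0, 0, 0], 1], [[0, 0, 0.009], [0, 0, 0], 1], [[0, 0, 0.007], [0, 0, 0], 1], [[0, 0, 0], [0, 0, 0], 1], [[0, 0, 0], [0, 0, 0], 1]]'

```text
time: 9.45
tool_pos: [575.7, 65.6, 62.6]
tcp_rot: [-180.0, 0.0, -161.7]
ft_force: [1.0, 0.1, -0.7]
finger_gap: 11.1
```

```bash
 python3 -c "
from tl import *
tl()"
```

```text
tote-frame [-99.74  41.91] [575.7  65.6  62.6] [-1.7998e+02  2.0000e-02 -1.6171e+02] F [ 1.   0.1 -0.7] gap 11.1 t 9.45
```

Request:
carry_out --increments '[[[0, 0, 0.004], [0, 0, 0], 1], [[0, 0, 0.003], [0, 0, 0], 1], [[0, 0, 0], [0, 0, 0], 1], [[0, 0, 0], [0, 0, 0], 1]]'

```text
time: 9.85
tool_pos: [576.0, 65.6, 55.4]
tcp_rot: [-180.0, 0.1, -161.7]
ft_force: [0.3, -0.2, 0.2]
finger_gap: 11.3
```

```bash
 python3 -c "
from tl import *
tl()"
```

```text
tote-frame [-99.85  41.57] [576.   65.6  55.4] [-1.7996e+02  6.0000e-02 -1.6171e+02] F [ 0.3 -0.2  0.2] gap 11.3 t 9.85
```

Down another 1–2 mm until it touches.

Request:
carry_out --increments '[[[0, 0, 0.0015], [0, 0, 0], 1], [[0, 0, 0.001], [0, 0, 0], 1], [[0, 0, 0], [0, 0, 0], 1]]'

```text
time: 10.15
tool_pos: [576.9, 65.7, 54.0]
tcp_rot: [-179.9, 0.2, -161.7]
ft_force: [0.1, 0.6, -1.2]
finger_gap: 11.5
```

```bash
 python3 -c "
from tl import *
tl()"
```

```text
tote-frame [-100.08   40.73] [576.9  65.7  54. ] [-1.7993e+02  1.6000e-01 -1.6170e+02] F [ 0.1  0.6 -1.2] gap 11.5 t 10.15
```

Request:
carry_out --increments '[[[0, 0, 0.0015], [0, 0, 0], 1], [[0, 0, 0.001], [0, 0, 0], 1], [[0, 0, 0], [0, 0, 0], 1]]'

```text
time: 10.45
tool_pos: [578.7, 65.7, 54.1]
tcp_rot: [-179.9, 0.4, -161.7]
ft_force: [0.5, 0.1, 0.1]
finger_gap: 11.3
```

```bash
 python3 -c "
from tl import *
tl()"
```

```text
tote-frame [-100.61   39.07] [578.7  65.7  54.1] [-179.87    0.36 -161.7 ] F [0.5 0.1 0.1] gap 11.3 t 10.45
```

Request:
carry_out --increments '[[[0, 0, 0], [0, 0, 0], 0.8], [[0, 0, 0], [0, 0, 0], 0.6], [[0, 0, 0], [0, 0, 0], 0.5], [[0, 0, 0], [0, 0, 0], 0.5], [[0, 0, -0.02], [0, 0, 0], 0.4], [[0, 0, -0.04], [0, 0, 0], 0], [[0, 0, -0.045], [0, 0, 0], 0], [[0, 0, -0.045], [0, 0, 0], 0], [[0, 0, 0], [0, 0, 0], 0]]'

```text
time: 11.35
tool_pos: [574.8, 65.6, 205.1]
tcp_rot: [180.0, -0.1, -161.7]
ft_force: [1.1, 0.5, 1.2]
finger_gap: 85.6
```

```bash
 python3 -c "
from tl import *
tl()
s=snap('wrist','w9.png')
import pickle;pickle.dump(s,open('w9.pkl','wb'))
s=snap('scene')
cv2.imwrite('pics/s9z.png',cv2.resize(s['image'][160:250,220:320],None,fx=6,fy=6,interpolation=cv2.INTER_CUBIC))"
```

```text
tote-frame [-99.46  42.78] [574.8  65.6 205.1] [ 1.7999e+02 -1.0000e-01 -1.6171e+02] F [1.1 0.5 1.2] gap 85.6 t 11.35
```

View pics/w9.png

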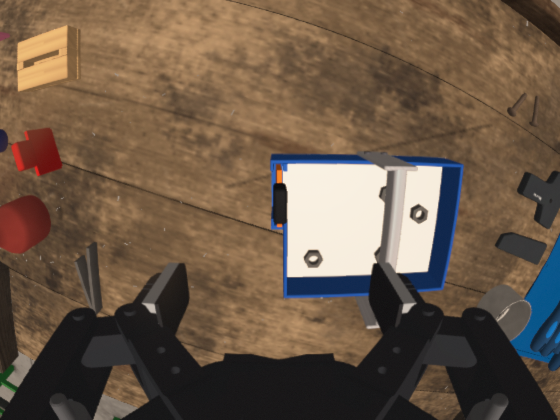

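View pics/s9z.png

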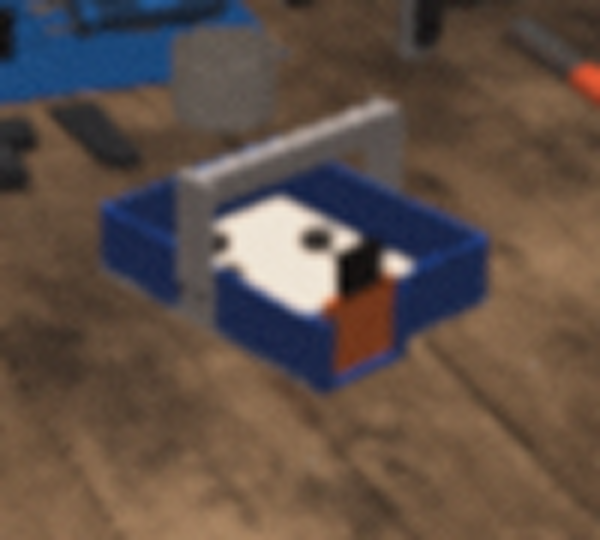

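The gate stands in the slot: the scene zoom shows its plate closing the gap with the grip above the rim, and the wrist view puts it at (280,200). Next I go over the bar.

```bash
 python3 -c "
from tl import *
plan((583.8,173.5,200),(180,0,198.5),3)"
```

```text
from [571.9  65.5 198.7] [ 179.9   -0.6 -161.7] dist 108.6 ang 0.6 n 3
[[-0.0151, 0.0329, -0.0005], [0.0009, -0.0033, -0.0012]]
[[-0.0151, 0.0329, -0.0005], [0.0009, -0.0033, -0.0012]]
[[-0.0151, 0.0329, -0.0004], [0.0009, -0.0033, -0.0012]]
```

Request:
carry_out --increments '[[[-0.015, 0.033, 0], [0.001, -0.003, -0.001], 0], [[-0.015, 0.033, 0], [0.001, -0.003, -0.001], 0], [[-0.013, 0.03, 0], [0.001, -0.003, -0.001], 0], [[0, 0, 0], [0, 0, 0], 0], [[0, 0, 0], [0, 0, 0], 0]]'

```text
time: 11.95
tool_pos: [578.1, 171.6, 187.7]
tcp_rot: [179.9, -0.9, -161.7]
ft_force: [0.0, -0.0, -0.6]
finger_gap: 85.5
```

```bash
 python3 -c "
from tl import *
tl()
s=snap('wrist','w10.png')
import pickle;pickle.dump(s,open('w10.pkl','wb'))
plan((583.8,173.5,78),(180,0,198.5),4)"
```

```text
tote-frame [-0.04  6.03] [578.1 171.6 187.7] [ 179.94   -0.87 -161.67] F [ 0.  -0.  -0.6] gap 85.5 t 11.95
from [577.9 171.4 187.5] [ 179.9   -0.9 -161.7] dist 109.6 ang 0.9 n 4
[[-0.002, -0.0, 0.0273], [0.0004, -0.0039, -0.0009]]
[[-0.0019, -0.0, 0.0273], [0.0004, -0.0039, -0.0009]]
[[-0.0018, 0.0, 0.0274], [0.0004, -0.0039, -0.0009]]
[[-0.0017, 0.0, 0.0274], [0.0004, -0.0039, -0.0009]]
```

View pics/w10.png

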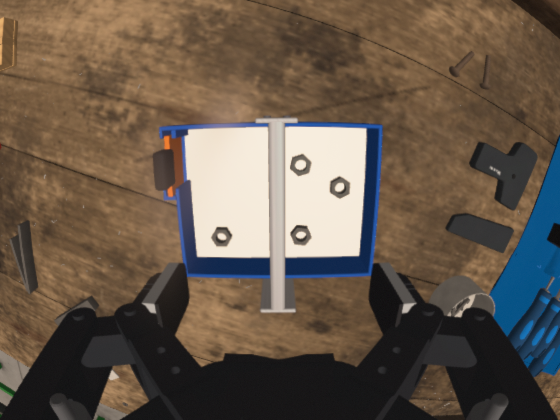

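```bash
 python3 -c "
from tl import *
import pickle
s=pickle.load(open('w10.pkl','rb'))
L=lambda w:(M.T@(w[:2]-t)).round(1)
print('bar ends',L(onz(s,277.5,122,104,1)),L(onz(s,278,310,104,1)))
print('rim TR',L(onz(s,382,125,50,1)),'BR',L(onz(s,371,274,50,1)),'BL',L(onz(s,188,275,50,1)),'TL',L(onz(s,162,128,50,1)))
print('gate grip top c (exp -98.5,40)',L(onz(s,162,169,84,1)), 'tin',L(onz(s,465,300,50,1)))
"
```

```text
bar ends [ 0.4 74.7] [  0.1 -75.7]
rim TR [93.  73.5] BR [ 93.4 -72. ] BL [-90.1 -72.3] TL [-103.3   72.2]
gate grip top c (exp -98.5,40) [-92.8  39.9] tin [ 216.9 -114.6]
```

Request:
carry_out --increments '[[[-0.002, 0, 0.026], [0, -0.004, -0.001], 0], [[-0.002, 0, 0.026], [0, -0.004, -0.001], 0], [[-0.001, 0, 0.025], [0, -0.004, -0.001], 0], [[0, 0, 0.025], [0, -0.002, 0], 0], [[0, 0, 0], [0, 0, 0], 0], [[0, 0, 0], [0, 0, 0], 0]]'

```text
time: 12.6
tool_pos: [580.4, 165.8, 79.4]
tcp_rot: [180.0, -0.3, -161.9]
ft_force: [1.0, -0.1, 1.6]
finger_gap: 85.2
```

```bash
 python3 -c "
from tl import *
tl()
plan((583.8,173.5,74),(180,0,198.5),1)"
```

```text
tote-frame [-6.26  5.74] [580.4 165.8  79.4] [ 179.96   -0.34 -161.88] F [ 1.  -0.1  1.6] gap 85.2 t 12.6
from [580.4 165.8  79.4] [ 180.    -0.3 -161.9] dist 10.0 ang 0.5 n 1
[[-0.0057, 0.0063, 0.0054], [0.0007, -0.0059, -0.0066]]
```

Request:
carry_out --increments '[[[-0.003, 0.003, 0.002], [0, -0.003, -0.003], 0], [[-0.002, 0.003, 0.002], [0, -0.003, -0.003], 0], [[0, 0, 0], [0, 0, 0], 0], [[0, 0, 0], [0, 0, 0], 0]]'

```text
time: 13.0
tool_pos: [586.2, 173.3, 79.7]
tcp_rot: [-180.0, 0.4, -161.6]
ft_force: [-0.5, -0.5, 0.7]
finger_gap: 85.2
```

```bash
 python3 -c "
from tl import *
tl()
plan((583.8,173.5,74),(180,0,198.5),1)"
```

```text
tote-frame [-1.   -2.19] [586.2 173.3  79.7] [-180.      0.37 -161.58] F [-0.5 -0.5  0.7] gap 85.2 t 13.0
from [586.2 173.3  79.7] [-180.     0.4 -161.6] dist 6.1 ang 0.4 n 1
[[0.0022, 0.001, 0.0056], [-0.0, 0.0064, -0.0013]]
```

Request:
carry_out --increments '[[[0.001, 0.0007, 0.0035], [0, 0.003, 0], 0], [[0, 0, 0.001], [0, 0, 0], 0], [[0, 0, 0], [0, 0, 0], 0.5], [[0, 0, 0], [0, 0, 0], 0.7], [[0, 0, 0], [0, 0, 0], 0.75]]' --newtons 30

```text
time: 13.5
tool_pos: [585.7, 174.1, 76.1]
tcp_rot: [-180.0, 0.3, -161.5]
ft_force: [-0.8, 0.0, 0.3]
finger_gap: 44.0
```

```bash
 python3 -c "
from tl import *
tl()
plan((583.8,173.5,74),(180,0,198.5),1)"
```

```text
tote-frame [-0.05 -1.99] [585.7 174.1  76.1] [-179.98    0.3  -161.54] F [-0.8  0.   0.3] gap 44.0 t 13.5
from [585.7 174.1  76.1] [-180.     0.3 -161.5] dist 2.9 ang 0.3 n 1
[[0.002, 0.0, 0.0021], [-0.0004, 0.0052, -0.0007]]
```

Request:
carry_out --increments '[[[0, 0, 0.001], [0, 0, 0], 0.9], [[0, 0, 0], [0, 0, 0], 1], [[0, 0, 0], [0, 0, 0], 1], [[0, 0, 0], [0, 0, 0], 1], [[0, 0, 0], [0, 0, 0], 1], [[0, 0, 0], [0, 0, 0], 1], [[0, 0, 0], [0, 0, 0], 1]]' --newtons 90

```text
time: 14.2
tool_pos: [585.8, 174.0, 75.2]
tcp_rot: [-180.0, 0.3, -161.5]
ft_force: [-0.3, -1.0, 0.3]
finger_gap: 10.9
```

```bash
 python3 -c "
from tl import *
tl()"
```

```text
tote-frame [-0.18 -2.08] [585.8 174.   75.2] [-179.98    0.31 -161.55] F [-0.3 -1.   0.3] gap 10.9 t 14.2
```

Request:
carry_out --increments '[[[0, 0, -0.01], [0, 0, 0], 1], [[0, 0, -0.015], [0, 0, 0], 1], [[0, 0, -0.02], [0, 0, 0], 1], [[0, 0, -0.025], [0, 0, 0], 1], [[0, 0, -0.025], [0, 0, 0], 1], [[0, 0, -0.025], [0, 0, 0], 1], [[0, 0, -0.025], [0, 0, 0], 1], [[0, 0, -0.025], [0, 0, 0], 1], [[0, 0, -0.02], [0, 0, 0], 1], [[0, 0, -0.01], [0, 0, 0], 1], [[0, 0, 0], [0, 0, 0], 1], [[0, 0, 0], [0, 0, 0], 1]]'

```text
time: 15.4
tool_pos: [580.8, 172.9, 287.3]
tcp_rot: [180.0, -0.1, -161.6]
ft_force: [-1.0, 0.2, -5.0]
finger_gap: 10.6
```

```bash
 python3 -c "
from tl import *
tl()
s=snap('wrist','w11.png');s=snap('scene')
cv2.imwrite('pics/s11z.png',cv2.resize(s['image'][100:250,190:360],None,fx=4,fy=4,interpolation=cv2.INTER_CUBIC))
print(r.sense()['joint_pos'].round(1))"
```

```text
tote-frame [0.43 3.07] [580.8 172.9 287.3] [ 1.7997e+02 -1.0000e-01 -1.6156e+02] F [-1.   0.2 -5. ] gap 10.6 t 15.4
[ 11.7   7.6  79.4   0.   93.2 -96.7]
```

View pics/w11.png

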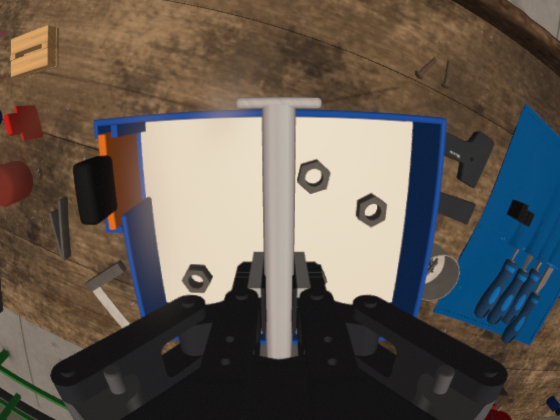

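View pics/s11z.png

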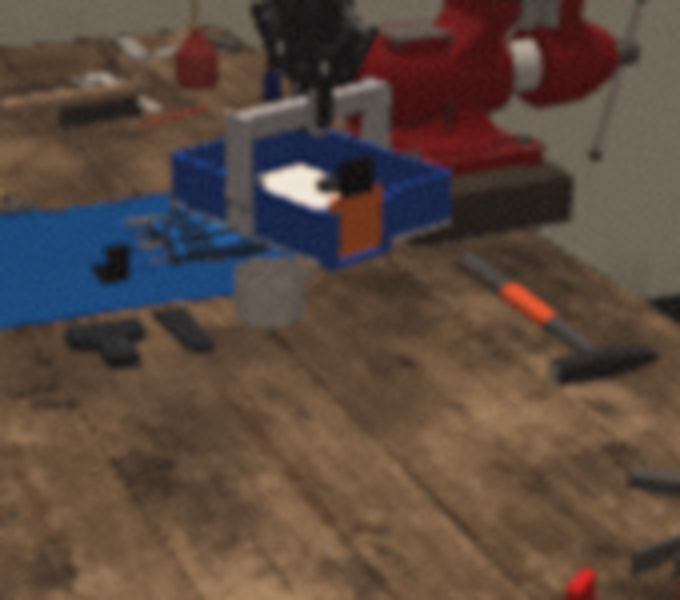

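The tote is up and level, with the gate seated and about 5 N of load. Now I'll tilt about the TCP towards the gated corner.

Request:
carry_out --increments '[[[0, 0, 0], [-0.026, -0.023, 0], 1], [[0, 0, 0], [-0.026, -0.023, 0], 1], [[0, 0, 0], [-0.026, -0.023, 0], 1], [[0, 0, 0], [-0.026, -0.023, 0], 1], [[0, 0, 0], [-0.026, -0.023, 0], 1], [[0, 0, 0], [-0.026, -0.023, 0], 1], [[0, 0, 0], [-0.026, -0.023, 0], 1], [[0, 0, 0], [-0.026, -0.023, 0], 1], [[0, 0, 0], [0, 0, 0], 1]]'

```text
time: 16.4
tool_pos: [575.5, 171.1, 273.7]
tcp_rot: [166.8, 10.1, -163.0]
ft_force: [-0.6, -0.9, -4.7]
finger_gap: 10.4
```

```bash
 cat >> tl.py <<'E'
def tilt():
    st=r.sense();Rm=R.from_euler('xyz',st['tcp_rot'],degrees=True).as_matrix()
    tx,ty,tz=Rm[:,1],Rm[:,0],-Rm[:,2]
    print('tilt',np.degrees(np.arccos(tz[2])),'downhill in tote',np.array([-tx[2],-ty[2]]).round(3),'joints',st['joint_pos'].round(1))
    g=st['tool_pos']-19*Rm[:,2]
    for n,l in [('fl',(-106,74,0)),('fr',(-106,-74,0)),('bl',(94,74,0)),('br',(94,-74,0))]:
        d=np.array(l)-np.array([0,0,93]); print(n,(g+Rm@np.array([d[1],d[0],-d[2]])).round(0))
E
python3 -c "
from tl import *
tl();tilt()"
```

```text
tote-frame [0.36 8.69] [575.5 171.1 273.7] [ 166.83   10.09 -162.99] F [-0.6 -0.9 -4.7] gap 10.4 t 16.4
tilt 16.53415349380975 downhill in tote [-0.224  0.175] joints [   2.4   -1.6   91.8   15.4   83.6 -106.7]
fl [547.  72. 166.]
fr [687. 115. 192.]
bl [483. 256. 211.]
br [622. 299. 237.]
```

Request:
carry_out --increments '[[[0, 0, -0.003], [-0.028, -0.023, 0], 1], [[0, 0, -0.003], [-0.028, -0.023, 0], 1], [[0, 0, -0.003], [-0.028, -0.023, 0], 1], [[0, 0, -0.003], [-0.028, -0.023, 0], 1], [[0, 0, -0.003], [-0.028, -0.023, 0], 1], [[0, 0, -0.003], [-0.028, -0.023, 0], 1], [[0, 0, -0.003], [-0.028, -0.023, 0], 1], [[0, 0, -0.003], [-0.028, -0.023, 0], 1], [[0, 0, -0.003], [-0.028, -0.023, 0], 1], [[0, 0, 0], [0, 0, 0], 1], [[0, 0, 0], [0, 0, 0], 1], [[0, 0, 0], [0, 0, 0], 1]]'

```text
time: 17.6
tool_pos: [567.2, 157.4, 289.3]
tcp_rot: [150.9, 20.6, -167.7]
ft_force: [0.6, -0.4, -3.9]
finger_gap: 10.7
```

```bash
 python3 -c "
from tl import *
tl();tilt()
s=snap('wrist','w12.png');s=snap('scene','s12.png')
cv2.imwrite('pics/s12z.png',cv2.resize(s['image'][100:250,190:360],None,fx=4,fy=4,interpolation=cv2.INTER_CUBIC))"
```

```text
tote-frame [-9.98 20.83] [567.2 157.4 289.3] [ 150.89   20.63 -167.69] F [ 0.6 -0.4 -3.9] gap 10.7 t 17.6
tilt 35.146319920523126 downhill in tote [-0.455  0.352] joints [ -10.5   -8.5  102.    35.    81.6 -122. ]
fl [552.  96. 154.]
fr [687. 126. 207.]
bl [481. 260. 245.]
br [616. 289. 298.]
```

View pics/w12.png

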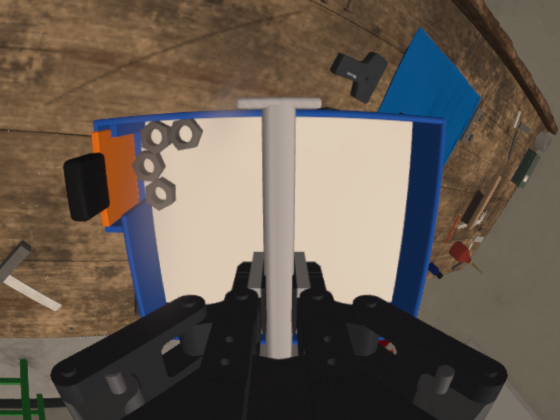

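View pics/s12z.png

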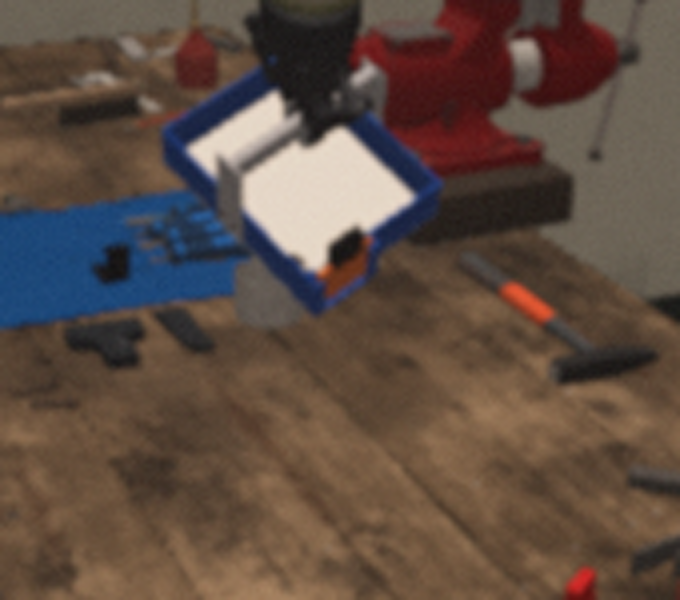

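All four nuts are gathered in the gated corner, at (156,136), (186,133), (149,165) and (160,193). The gate is still in its slot and the tilt reads 35°. I'll check once more that it holds steady and the bystanders haven't moved.

Request:
carry_out --increments '[[[0, 0, 0], [0, 0, 0], 1], [[0, 0, 0], [0, 0, 0], 1], [[0, 0, 0], [0, 0, 0], 1], [[0, 0, 0], [0, 0, 0], 1]]'

```text
time: 18.1
tool_pos: [567.4, 158.5, 289.8]
tcp_rot: [150.9, 20.7, -167.6]
ft_force: [-0.7, 0.5, -4.9]
finger_gap: 10.6
```

```bash
 python3 -c "
from tl import *
tl();tilt()
a=cv2.imread('pics/w12.png')
s=snap('wrist','w13.png');b=s['image']
tp=snap('top','t13.png')
cv2.imwrite('pics/c13.png',np.hstack([cv2.resize(a[90:240,50:230],None,fx=2.2,fy=2.2),cv2.resize(b[90:240,50:230],None,fx=2.2,fy=2.2)]))"
```

```text
tote-frame [-9.05 20.29] [567.4 158.5 289.8] [ 150.94   20.67 -167.56] F [-0.7  0.5 -4.9] gap 10.6 t 18.1
tilt 35.13173787879155 downhill in tote [-0.454  0.353] joints [ -10.4   -8.4  101.9   35.    81.6 -122. ]
fl [552.  97. 155.]
fr [687. 127. 207.]
bl [481. 260. 246.]
br [616. 290. 298.]
```

View pics/c13.png

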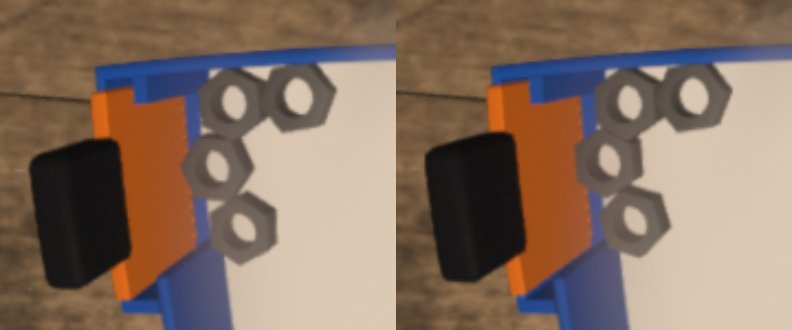

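View pics/t13.png

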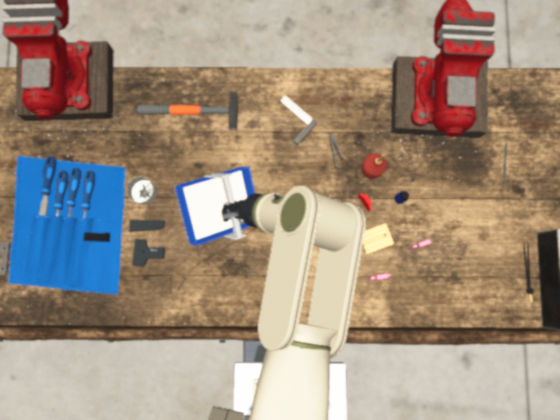

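Request:
carry_out --increments '[[[0, 0, 0], [0, 0, 0], 1], [[0, 0, 0], [0, 0, 0], 1], [[0, 0, 0], [0, 0, 0], 1], [[0, 0, 0], [0, 0, 0], 1], [[0, 0, 0], [0, 0, 0], 1], [[0, 0, 0], [0, 0, 0], 1], [[0, 0, 0], [0, 0, 0], 1], [[0, 0, 0], [0, 0, 0], 1], [[0, 0, 0], [0, 0, 0], 1], [[0, 0, 0], [0, 0, 0], 1]]'

```text
time: 19.2
tool_pos: [567.4, 158.3, 289.8]
tcp_rot: [150.9, 20.7, -167.6]
ft_force: [-0.5, 0.5, -4.5]
finger_gap: 10.6
```

```bash
 python3 -c "
from tl import *
tl();tilt()
a=cv2.imread('pics/w13.png')
s=snap('wrist','w14.png');b=s['image']
cv2.imwrite('pics/c14.png',np.hstack([cv2.resize(a[90:240,50:230],None,fx=2.2,fy=2.2),cv2.resize(b[90:240,50:230],None,fx=2.2,fy=2.2)]))
import pickle;pickle.dump((s,r.sense()),open('w14.pkl','wb'))"
```

```text
tote-frame [-9.2  20.38] [567.4 158.3 289.8] [ 150.94   20.66 -167.58] F [-0.5  0.5 -4.5] gap 10.6 t 19.2
tilt 35.12997379189702 downhill in tote [-0.455  0.353] joints [ -10.4   -8.4  101.9   35.    81.6 -122. ]
fl [552.  97. 155.]
fr [687. 127. 207.]
bl [481. 260. 246.]
br [616. 290. 298.]
```

View pics/c14.png

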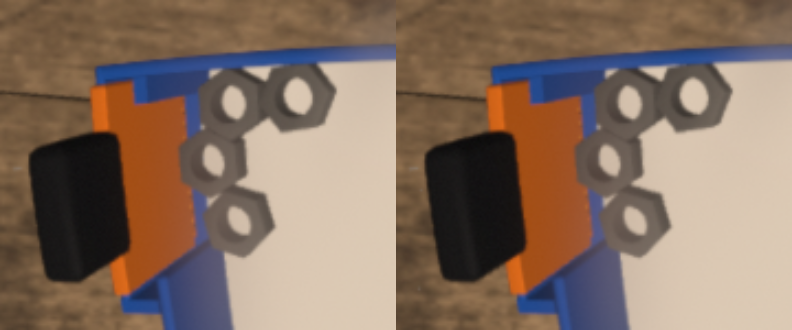

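```bash
 python3 -c "
from tl import *
import pickle
s,st=pickle.load(open('w14.pkl','rb'))
Rm=R.from_euler('xyz',st['tcp_rot'],degrees=True).as_matrix();g=st['tool_pos']-(19-2)*Rm[:,2]
A=np.c_[Rm[:,1],Rm[:,0],-Rm[:,2]]
for x,y in [(630,102),(693,98),(608,160),(639,221)]:
    u=50+(x-396)/2.2;v=90+y/2.2
    c,d=ray(s,u,v,True);cl=A.T@(c-g);dl=A.T@d
    k=(18-93-cl[2])/dl[2];p=cl+k*dl;print(p[:2].round(1),'dist',np.hypot(p[0]+90,p[1]-70).round(1))
"
```

```text
[-77.5  61.3] dist 15.2
[-57.9  61.5] dist 33.2
[-86.   44.3] dist 26.0
[-77.4  25.3] dist 46.4
```

```bash
 python3 -c "
from h import *
print(r.hand_in())"
```

```text
the job is handed in; nothing more can be done
None
```

The job is handed in at about 19 s. The orange gate is in the tote's slot, and the arm is holding the tote by its bar, tilted 35.1° at the gated corner.

- **Gate:** I put it upright in the slot while the tote stood on the bench. A wrist view afterwards showed the tote had not moved. During the tilt the gate stayed in the slot.
- **Tote:** Its lowest corner is about 155 mm above the bench, by calculation from the tool pose. The grip held with about 5 N of load.
- **Nuts:** All four rest together in the gated corner, with centres 15, 26, 33 and 46 mm from it. They were still over the last second of watching.
- **Bystanders:** The oil can, blue bottle and tin are at the same places in the last top view.

Two things did not match cleanly. When I pressed the gate down, the force reading stayed near zero, so I judged it seated from its height stopping at 54 mm and from the pictures. Small moves also missed their targets by 1 to 9 mm, so I corrected them from new readings before each grasp and before the fit.

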